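# Put the spray can away in the cupboard's door rack and snap the door shut

### The arm

A 6-joint arm with a two-finger parallel gripper is mounted at the origin on the work surface. World frame = base frame: x ahead of the robot, y to its left, z up, the work surface at z = 0. Lengths are in m, angles in rad, forces in N, time in s.
With the tool pointing down it reaches from about 0.375 to 0.9 m from the base axis. Payload 3.1 kg.
Tool frame: the origin (TCP) lies midway between the tips of the shut fingers; the grasp point (between the pads) lies 19 mm behind it (manip.grasp_offset is the distance from the TCP to the grasp point, in m); z points along the fingers, y is the line along which they close (so a half turn about z gives the same grasp; the last joint's range is limited). The gripper opens to 85 mm and grips with 20 to 120 N. Pads are 22 mm wide; open, the fingers measure 114 mm over their backs; the gripper's body (76 mm by 85 mm) begins 54 mm behind the grasp point. The pads swing forward as they close: fully open they stand 13 mm farther back than shut.
Start: joints at [-1.294, 0.527, 1.433, -0, 1.181, -0.178], TCP at [0.275, -0.561, 0.206] pointing down, gripper open.
Joint ranges: [-3.08, 3.08], [-0.75, 2.2], [0.22, 2.44], [-1.43, 4.57], [0, 2.65], [-2.85, 2.85]. Speed limits (rad/s): [2.79, 2.79, 3.14, 3.14, 3.14, 3.14].

### API

Orientations are given as a unit quaternion [x, y, z, w].
In Python, from station import sensors, cams, order, manip gives the robot as it stands.
- The arm moves only by the tool move_arm, never from a script. Its argument "targets" is a list of rows, each an object of numbers: "dx", "dy", "dz": the shift along the world's x, y, z normalised to -1 to 1, where 1 is 25 mm; "rx", "ry", "rz": the turn, a rotation vector about the world's x, y, z normalised to -1 to 1, where 1 is 30 degrees. A call has exactly 10 rows; each row shifts and turns the commanded pose from where the row before left it; what a row does not reach is not made up. A row lasts 1/8 s, in which the tool goes at most 62.5 mm and 10.7 degrees, less where a joint would pass 70% of its speed; a pose out of reach is approached as far as the arm can. A call with a number of a shift or a turn outside -1 to 1 is refused whole. A call with a gripper value outside its range is refused whole. "claw" is the opening in per cent of the stroke, from 0 (shut) to 100 (fully open), set as the call begins (left out, the last holds). The fingers move at their own pace and stop on an object; "newtons" is the grip in N (left out, the last holds). Time passes only in rows, so rows that do not move let the fingers close, or fill a call up. It gives the time, the measured TCP pose, the force, the opening and the grip force at its end, in the units of the state.
- sensors.sense(): the state, without advancing time (a new reading comes with each control period).
- cams.snapshot(name): name is "scene" or "top" or "wrist"; returns the picture (400x640x3 uint8, red, green, blue); there is no depth.
- cams.camera_model(name): a dict with "fx", "fy", "cx", "cy" (pixels), "extrinsics" (4x4, takes a point from world to camera coordinates). Camera axes: x right, y down, z forward; pixel columns grow to the right and rows downward; lengths in m; the calibration is good to about 2 mm. The wrist camera is an equidistant fisheye: a pixel r from the principal point sees the ray r / f radians off the axis. A picture is of the moment at which its call begins: read the wrist's pose just before it. camera_model takes no time and is no camera call; for the wrist camera it gives the pose at the moment of the call.
- order.sign_off(): hands the job in; it is judged then, once.
The state is a dict: "t": time; "q": joint angles; "qd": joint speeds; "tau": joint torques, N m; "tcp_pos": TCP position; "tool_rot": TCP orientation; "force": force on the tool from outside, world axes, zero at the start; "ft_torque": the same for the moment, N m; "finger_gap": opening from 0.0 (shut) to 1.0 (fully open); "gripper_force": force on a finger pad.
Only numpy, scipy, OpenCV 4.12 (cv2) and the standard library are available. Lean on these libraries where they do the work, as an engineer would, in place of code of your own. Each camera call takes 0.05 s, during which the arm holds its last target. There are 200 camera calls.

### The job

Pull the small cupboard's door open through its stiff roller catch and stand the blue spray can with the red cap upright in the free pocket of the rack on the inside of the door. Then push the door shut by feel until the catch snaps home, ease off at once so that its rubber buffer is not crushed, and let go. Do not slam the door, and leave the yellow can in the other pocket and the meter, solder spool and screwdriver where they are.

Things in the scene. Friction and masses are not known exactly. Their poses are not given: they have to be found in the camera images.
- door (a joint): Opening angle of the cupboard's maroon door (278 wide, 253 high, 15 thick, 6 to 259 mm above the bench), rad: 0 to -0.01 = shut, snapped home on the catch's rubber buffer, panel 4 mm off the carcass; grows as it opens, end stop 1.75. Starts shut. Not snapped, the rollers keep it above 0.015 (4 mm). Pressed on past home the buffer gives: -0.016 is too far. Noise 0.01. Hinge nearly free.
- cupboard: Plywood carcass, 280 wide, 170 deep, 260 high, closed top, fixed to the bench, front to the robot's left. Hinge at the end nearer the robot, free edge with the handle at the far end. Origin under its centre; -x is its front, y along the front from hinge to free edge.
- strike (a point): Head of the steel strike inside the door, 254 mm from the hinge. 5 mm before shut it meets two stiff sprung rollers, whose tension is set differently each time: 14 to 22 N at the handle push it in, then the force drops by a third or more within 2 mm and they draw it home; 10 to 16 N pull it out. Home, 15 N crush the buffer too far. Keep below 1.3 rad/s in the last 0.3 rad before the catch.
- door_hinge (a point): Point on the hinge line, at the outer face of the door at its hinge edge, 200 mm above the bench. Its axes are the door's: x square to the door from the outer face inwards (into the cupboard when shut), y from the hinge to the free edge, z up; opening turns the door counter-clockwise seen from above.
- door_handle (a point): Point on the axis of the steel bar handle, 225 mm above the bench. Upright round bar 11 mm thick, 100 mm long (top end 251 mm above the bench), its axis 35 mm in front of the door's outer face, 250 mm from the hinge. Axes as the door's. It can be taken from above, a finger on each side. The outer face between hinge and handle is plain.
- free_pocket (a point): Floor centre of the empty steel pocket in the rack on the inside of the door, 185 mm from the hinge, 46 mm inwards of the outer face (31 mm off the inner face), 95 mm above the bench. Inside 53 x 53 mm, walls 39 mm high above the floor and 3 mm thick, open at the top. Moves with the door. Axes as the door's.
- full_pocket (a point): Floor centre of the same kind of pocket, 75 mm from the hinge, that holds the yellow can.
- can_center (a point): Centre, half-way up, of the blue spray can with a white label and a red cap, standing on the bench: 45 mm in diameter, 140 mm high with the cap; the cap (39 mm in diameter) is the top 28 mm. About 0.16 kg. z along the can.
- rack_can_center (a point): Centre of a yellow can with a black cap, of the same size, standing in the pocket nearer the hinge; stays there.
- meter: Yellow multimeter lying on the bench, 150 x 75 x 34 mm, origin under its centre. Leave alone.
- spool: Standing solder spool, black with bright wire, 54 mm in diameter, 46 mm high, origin under its centre. Leave alone.
- driver: Screwdriver with an orange handle lying on the bench, 170 mm long, origin under its middle. Leave alone.

How it is judged:
By the outcome, as a careful person would: the job done as asked, in the order asked, and still so for the second after the job is handed in, with the robot touching nothing.
It also fails if it takes over 72 s, if anything falls off the work surface, if the arm or the gripper's body presses on something with over 40 N, if the wrist force passes 120 N, or if a joint passes its speed limit or range.

## Working session

There is one attempt and no reset: what is moved stays moved. The work goes in short steps, Python scripts to look and compute and a tool call to move; the robot and the scene stay as the last step left them, time stands still between calls to the robot, and variables do not carry over. Pictures are saved under pics/ and viewed, at most 10 in all, crops included, and the job is handed in when it is done.

Besides the shell and the picture viewer there is one more tool, called after "Emit:" as name([rows], argument=value, ...), one row to a line, values as JSON. move_arm: Moves the arm, as the interface text tells. Scaled input: -1 to 1 covers 25 mm each way for a shift and 30 degrees each way for a turn. Its arguments: {"type":"object","properties":{"targets":{"type":"array"},"claw":{"type":"number"},"newtons":{"type":"number"}},"required":["targets"]}

```bash
mkdir -p pics; ls; python3 - <<'E'
from station import sensors,cams,order,manip
import cv2,numpy as np
s=sensors.sense();print(s);print(manip.grasp_offset)
for n in("scene","top"):
    im=cams.snapshot(n);cv2.imwrite(f"pics/{n}0.png",im[:,:,::-1]);m=cams.camera_model(n);print(n,m)
E
```

```text
pics
{'t': 0.0, 'q': array([-1.29351392e+00,  5.28494366e-01,  1.43391939e+00,  1.45872602e-05,
        1.18141324e+00, -1.78512675e-01]), 'qd': array([-0.0017564 ,  0.00187131, -0.00024479, -0.00089662,  0.00027111,
       -0.00078901]), 'tau': array([-2.37479999e-04, -4.42353129e+01, -1.78027546e+01, -2.49272834e-04,
        8.41033616e-03,  9.73294107e-06]), 'tcp_pos': array([ 0.27491513, -0.56041578,  0.20511094]), 'tool_rot': array([ 9.74143576e-01,  2.25927081e-01, -4.84124935e-05, -1.11614011e-03]), 'force': array([ 0.609959  , -0.075092  ,  0.67531022]), 'ft_torque': array([0.00431528, 0.00772404, 0.02058881]), 'gripper_force': 0.0, 'finger_gap': 1.002315125992415}
0.0187
scene {'fx': 400.8468202809723, 'fy': 400.8468202809723, 'cx': 316.02794539810685, 'cy': 197.25836318330911, 'extrinsics': array([[ 0.65640604,  0.75438437,  0.0059443 , -0.40319744],
       [ 0.7180515 , -0.62233666, -0.31160732, -0.26780241],
       [-0.23137234,  0.20880924, -0.95019237,  1.18100574],
       [ 0.        ,  0.        ,  0.        ,  1.        ]])}
top {'fx': 496.04271645710514, 'fy': 496.04271645710514, 'cx': 327.3748016574798, 'cy': 203.07819814426583, 'extrinsics': array([[ 0.02440189, -0.9995266 , -0.01873837,  0.07383383],
       [-0.99298574, -0.02206458, -0.11615713,  0.51922961],
       [ 0.11568868,  0.02144139, -0.99305407,  1.27116284],
       [ 0.        ,  0.        ,  0.        ,  1.        ]])}
```

View pics/scene0.png

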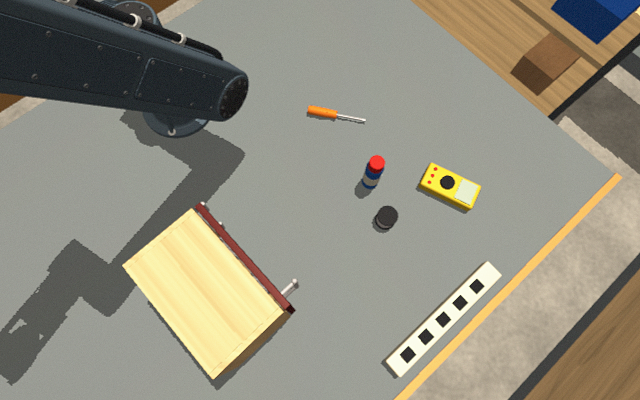

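View pics/top0.png

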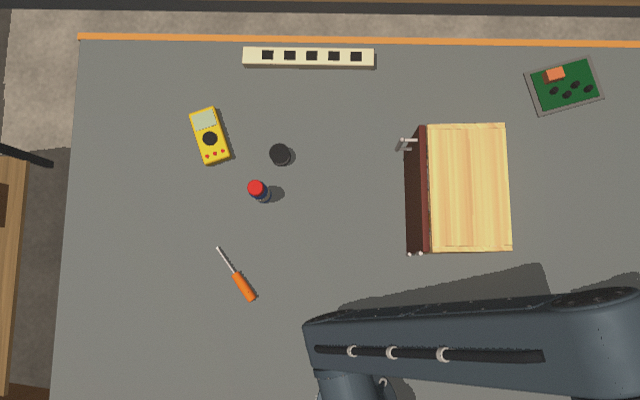

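Scene view: the can's red cap is at about (376,162), with the spool at (387,217), the handle at (290,287) and the cupboard top at lower left. In the top view the cap is at (257,187), the handle at (405,143), the cupboard top's corners at (427,124), (505,123), (512,251) and (430,252), and the hinge end is at the bottom.

```bash
cat > h.py <<'E'
from station import sensors,cams,order,manip
import cv2,numpy as np
def ray(m,uv):
    E=m['extrinsics'];R=E[:3,:3];c=-R.T@E[:3,3]
    d=R.T@np.array([(uv[0]-m['cx'])/m['fx'],(uv[1]-m['cy'])/m['fy'],1.]);return c,d/np.linalg.norm(d)
def onz(m,uv,z):
    c,d=ray(m,uv);return (c+d*(z-c[2])/d[2]).round(4)
def cross(rs):
    A=0;b=0
    for c,d in rs:
        P=np.eye(3)-np.outer(d,d);A=A+P;b=b+P@c
    return np.linalg.solve(A,b).round(4)
def mask(im,lo,hi,roi=None):
    k=cv2.inRange(cv2.cvtColor(im,cv2.COLOR_RGB2HSV),lo,hi)
    if roi:
        z=np.zeros_like(k);a,b,c,d=roi;z[b:d,a:c]=k[b:d,a:c];k=z
    return k
def big(k):
    c=max(cv2.findContours(k,0,1)[0],key=cv2.contourArea);return c
E
python3 - <<'E'
from h import *
M={n:cams.camera_model(n) for n in("scene","top")}
I={n:cv2.imread(f"pics/{n}0.png")[:,:,::-1].copy() for n in M}
rs=[]
for n in M:
    c=big(mask(I[n],(0,180,130),(6,255,255),(340,140,400,190) if n=="scene" else (235,170,285,210)))
    (u,v),r=cv2.minEnclosingCircle(c);mm=cv2.moments(c);u2,v2=mm['m10']/mm['m00'],mm['m01']/mm['m00']
    print(n,"cap",u,v,r,u2,v2,onz(M[n],(u2,v2),.133));rs.append(ray(M[n],(u2,v2)))
print("cap3d",cross(rs))
c=big(mask(I["top"],(12,40,140),(35,200,255),(400,100,530,270)))
q=cv2.boxPoints(cv2.minAreaRect(c));print([ (p.round(1),onz(M["top"],p,.26)) for p in q])
ap=cv2.approxPolyDP(c,4,True)[:,0];print([(p,onz(M["top"],p,.26)) for p in ap])
c=big(mask(I["scene"],(12,40,140),(35,200,255),(110,200,310,390)))
ap=cv2.approxPolyDP(c,4,True)[:,0];print([(p,onz(M["scene"],p,.26)) for p in ap])
a=cv2.resize(I["top"][110:270,385:525],None,fx=4,fy=4,interpolation=2)[:600]
b=cv2.resize(I["scene"][265:325,250:310],None,fx=4,fy=4,interpolation=2)
o=np.zeros((600,800,3),np.uint8);o[:,:560]=a;o[:240,560:800]=b
cv2.imwrite("pics/c1.png",o[:,:,::-1])
E
```

```text
scene cap 376.5137023925781 162.1027374267578 7.567178726196289 376.6150392817059 162.25364758698092 [0.5383 0.2624 0.133 ]
top cap 254.81617736816406 187.0735321044922 7.4771881103515625 254.86451612903227 187.20322580645163 [0.5404 0.2611 0.133 ]
cap3d [0.5396 0.2601 0.1388]
[(array([425.9, 123.1], dtype=float32), array([ 0.6719, -0.1308,  0.26  ])), (array([508.8, 120.9], dtype=float32), array([ 0.6804, -0.3115,  0.26  ])), (array([512.3, 250.8], dtype=float32), array([ 0.3975, -0.3139,  0.26  ])), (array([429.4, 253. ], dtype=float32), array([ 0.3886, -0.1386,  0.26  ]))]
[(array([504, 122], dtype=int32), array([ 0.6778, -0.3009,  0.26  ])), (array([427, 124], dtype=int32), array([ 0.6701, -0.1332,  0.26  ])), (array([433, 252], dtype=int32), array([ 0.3909, -0.1462,  0.26  ])), (array([512, 250], dtype=int32), array([ 0.3992, -0.3132,  0.26  ]))]
[(array([190, 208], dtype=int32), array([ 0.3898, -0.1457,  0.26  ])), (array([122, 266], dtype=int32), array([ 0.3996, -0.3133,  0.26  ])), (array([213, 379], dtype=int32), array([ 0.6769, -0.3001,  0.26  ])), (array([283, 311], dtype=int32), array([ 0.6688, -0.1316,  0.26  ]))]
```

View pics/c1.png

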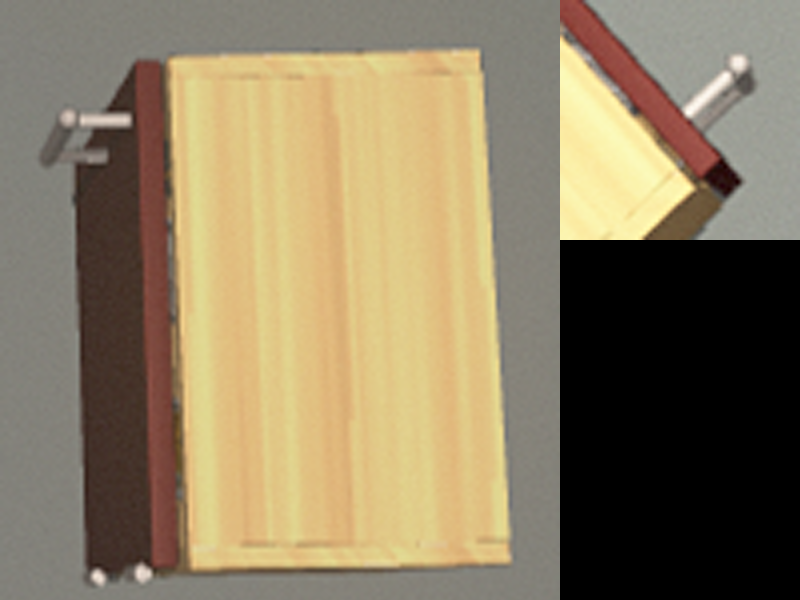

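The crop shows the handle top at about (402,139.5) in the top view and (294.5,280.8) in the scene view. Its upper post runs towards the door, so the fingers must close along the door.

```bash
python3 - <<'E'
from h import *
t,s=cams.camera_model("top"),cams.camera_model("scene")
print(onz(t,(402,139.5),.25),onz(s,(294.5,280.8),.25),cross([ray(t,(402,139.5)),ray(s,(294.5,280.8))]))
E
```

```text
[ 0.6368 -0.0801  0.25  ] [ 0.6391 -0.079   0.25  ] [ 0.6382 -0.0797  0.2458]
```

Emit:
move_arm([
  {"dx": 0.72,"dy": 0.96,"dz": 1,"rz": 0.11},
  {"dx": 0.72,"dy": 0.96,"dz": 1,"rz": 0.11},
  {"dx": 0.72,"dy": 0.96,"dz": 1,"rz": 0.11},
  {"dx": 0.72,"dy": 0.96,"dz": 1,"rz": 0.11},
  {"dx": 0.72,"dy": 0.96,"dz": 1,"rz": 0.11},
  {"dx": 0.72,"dy": 0.96,"dz": 1,"rz": 0.11},
  {"dx": 0.72,"dy": 0.96,"rz": 0.11},
  {"dx": 0.72,"dy": 0.96,"rz": 0.11},
  {"dx": 0.72,"dy": 0.96,"rz": 0.11},
  {"dx": 0.72,"dy": 0.96,"rz": 0.11},
], claw=100, newtons=60)

```text
schema error: expected keys dx, dy, dz, rx, ry, rz
```

Emit:
move_arm([
  {"dx": 0.72,"dy": 0.96,"dz": 1,"rx": 0,"ry": 0,"rz": 0.11},
  {"dx": 0.72,"dy": 0.96,"dz": 1,"rx": 0,"ry": 0,"rz": 0.11},
  {"dx": 0.72,"dy": 0.96,"dz": 1,"rx": 0,"ry": 0,"rz": 0.11},
  {"dx": 0.72,"dy": 0.96,"dz": 1,"rx": 0,"ry": 0,"rz": 0.11},
  {"dx": 0.72,"dy": 0.96,"dz": 1,"rx": 0,"ry": 0,"rz": 0.11},
  {"dx": 0.72,"dy": 0.96,"dz": 1,"rx": 0,"ry": 0,"rz": 0.11},
  {"dx": 0.72,"dy": 0.96,"dz": 0,"rx": 0,"ry": 0,"rz": 0.11},
  {"dx": 0.72,"dy": 0.96,"dz": 0,"rx": 0,"ry": 0,"rz": 0.11},
  {"dx": 0.72,"dy": 0.96,"dz": 0,"rx": 0,"ry": 0,"rz": 0.11},
  {"dx": 0.72,"dy": 0.96,"dz": 0,"rx": 0,"ry": 0,"rz": 0.11},
], claw=100, newtons=60)

```text
t: 1.35
tcp_pos: [0.4554, -0.32, 0.3556]
tool_rot: [0.869, 0.494, -0.0, -0.001]
force: [0.3, -0.4, -0.5]
finger_gap: 1.0
gripper_force: 0.0
```

Emit:
move_arm([
  {"dx": 0.72,"dy": 0.96,"dz": 0,"rx": 0,"ry": 0,"rz": 0.11},
  {"dx": 0.72,"dy": 0.96,"dz": 0,"rx": 0,"ry": 0,"rz": 0.11},
  {"dx": 0.72,"dy": 0.96,"dz": 0,"rx": 0,"ry": 0,"rz": 0.11},
  {"dx": 0.72,"dy": 0.96,"dz": 0,"rx": 0,"ry": 0,"rz": 0.11},
  {"dx": 0.72,"dy": 0.96,"dz": 0,"rx": 0,"ry": 0,"rz": 0.11},
  {"dx": 0.72,"dy": 0.96,"dz": 0,"rx": 0,"ry": 0,"rz": 0.11},
  {"dx": 0.72,"dy": 0.96,"dz": 0,"rx": 0,"ry": 0,"rz": 0.11},
  {"dx": 0.72,"dy": 0.96,"dz": 0,"rx": 0,"ry": 0,"rz": 0.11},
  {"dx": 0.72,"dy": 0.96,"dz": 0,"rx": 0,"ry": 0,"rz": 0.11},
  {"dx": 0.4,"dy": 0.5,"dz": 0,"rx": 0,"ry": 0,"rz": 0.11},
])

```text
t: 2.6
tcp_pos: [0.6274, -0.0914, 0.3554]
tool_rot: [0.693, 0.721, -0.0, -0.001]
force: [0.3, -0.3, 0.4]
finger_gap: 1.001
gripper_force: 0.0
```

Emit:
move_arm([
  {"dx": 0.42,"dy": 0.46,"dz": 0,"rx": 0,"ry": 0,"rz": 0.01},
  {"dx": 0,"dy": 0,"dz": -0.8,"rx": 0,"ry": 0,"rz": 0},
  {"dx": 0,"dy": 0,"dz": -0.8,"rx": 0,"ry": 0,"rz": 0},
  {"dx": 0,"dy": 0,"dz": -0.8,"rx": 0,"ry": 0,"rz": 0},
  {"dx": 0,"dy": 0,"dz": -0.7,"rx": 0,"ry": 0,"rz": 0},
  {"dx": 0,"dy": 0,"dz": -0.6,"rx": 0,"ry": 0,"rz": 0},
  {"dx": 0,"dy": 0,"dz": -0.5,"rx": 0,"ry": 0,"rz": 0},
  {"dx": 0,"dy": 0,"dz": -0.5,"rx": 0,"ry": 0,"rz": 0},
  {"dx": 0,"dy": 0,"dz": -0.4,"rx": 0,"ry": 0,"rz": 0},
  {"dx": 0,"dy": 0,"dz": -0.2,"rx": 0,"ry": 0,"rz": 0},
])

```text
t: 3.85
tcp_pos: [0.6374, -0.0811, 0.2229]
tool_rot: [0.692, 0.722, -0.0, -0.0]
force: [0.3, 0.8, 0.4]
finger_gap: 0.997
gripper_force: 0.0
```

Emit:
move_arm([
  {"dx": 0,"dy": 0,"dz": 0,"rx": 0,"ry": 0,"rz": 0},
  {"dx": 0,"dy": 0,"dz": 0,"rx": 0,"ry": 0,"rz": 0},
  {"dx": 0,"dy": 0,"dz": 0,"rx": 0,"ry": 0,"rz": 0},
  {"dx": 0,"dy": 0,"dz": 0,"rx": 0,"ry": 0,"rz": 0},
  {"dx": 0,"dy": 0,"dz": 0,"rx": 0,"ry": 0,"rz": 0},
  {"dx": 0,"dy": 0,"dz": 0,"rx": 0,"ry": 0,"rz": 0},
  {"dx": 0,"dy": 0,"dz": 0,"rx": 0,"ry": 0,"rz": 0},
  {"dx": 0,"dy": 0,"dz": 0,"rx": 0,"ry": 0,"rz": 0},
  {"dx": 0,"dy": 0,"dz": 0,"rx": 0,"ry": 0,"rz": 0},
  {"dx": 0,"dy": 0,"dz": 0,"rx": 0,"ry": 0,"rz": 0},
], claw=0, newtons=60)

```text
t: 5.1
tcp_pos: [0.6392, -0.0814, 0.2249]
tool_rot: [0.692, 0.722, 0.001, 0.002]
force: [2.8, -0.1, 5.2]
finger_gap: 0.001
gripper_force: 2.8
```

```bash
python3 - <<'E'
from h import *
o=np.zeros((400,800,3),np.uint8)
a=cams.snapshot("wrist");b=cams.snapshot("scene")
o[:,:480]=a[:,80:560];o[:320,480:800]=cv2.resize(b[240:320,250:330],None,fx=4,fy=4,interpolation=2)
cv2.imwrite("pics/c2.png",o[:,:,::-1]);s=sensors.sense();print(s['tcp_pos'],s['finger_gap'],s['force'],s['gripper_force'])
E
```

```text
[ 0.63917249 -0.0813431   0.22487609] -0.0016805228891861063 [3.82889101 0.4116865  6.75276065] 2.761962153017521
```

View pics/c2.png

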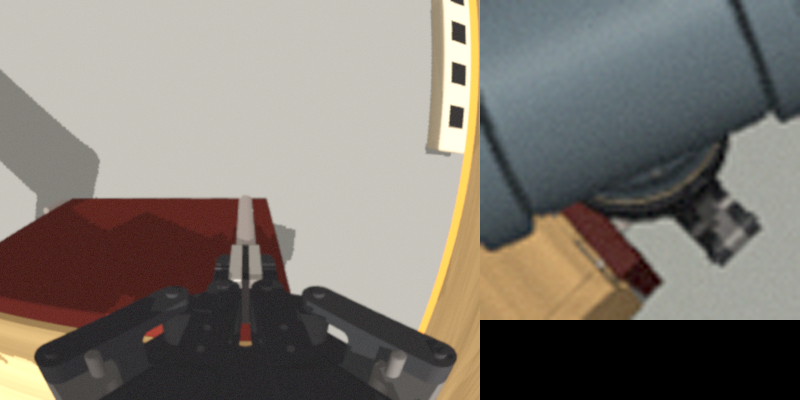

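The wrist view shows the bar's lower end at about crop (246,200), running up to the finger tips at about (245,250), and the pads look nearly shut there. I'll project the expected bar and tips into that image to see whether the bar is actually held.

```bash
cat >> h.py <<'E'
def fish(m,p):
    E=m['extrinsics'];c=E[:3,:3]@p+E[:3,3];r=np.hypot(c[0],c[1]);t=np.arctan2(r,c[2])
    return np.array([m['cx']+m['fx']*t*c[0]/r,m['cy']+m['fy']*t*c[1]/r]).round(1)
def fray(m,uv):
    E=m['extrinsics'];R=E[:3,:3];a=(uv[0]-m['cx'])/m['fx'];b=(uv[1]-m['cy'])/m['fy'];t=np.hypot(a,b)
    return -R.T@E[:3,3],R.T@np.array([np.sin(t)*a/t,np.sin(t)*b/t,np.cos(t)])
E
python3 - <<'E'
from h import *
m=cams.camera_model("wrist");E=m['extrinsics'];print("cam at",-E[:3,:3].T@E[:3,3],E[2,:3],m['fx'],m['cx'],m['cy'])
T=np.array([.6392,-.0814,.2249])
for n,p in dict(bot=[.638,-.08,.151],top=[.638,-.08,.251],tcp=T,grasp=T+[0,0,.0187],L=T+[.0055,0,0],R=T-[.0055,0,0],fl=T+[0,.011,0],fr=T-[0,.011,0],hb=[.638,-.08,.200]).items(): print(n,fish(m,np.array(p))-[80,0])
a=cv2.imread("pics/c2.png")[180:330,160:330];cv2.imwrite("pics/c3.png",cv2.resize(a,None,fx=4,fy=4,interpolation=2))
E
```

```text
cam at [ 0.63497346 -0.00767504  0.39177284] [ 0.0165719  -0.28642772 -0.95795852] 309.70691628693146 325.03427893203235 204.3407515061438
bot [243.6 204.7]
top [243.6 261.3]
tcp [245.6 243.2]
grasp [245.8 257.4]
L [254.9 243.6]
R [236.2 242.9]
fl [246.4 225.8]
fr [244.8 259.9]
hb [243.6 226. ]
```

View pics/c3.png

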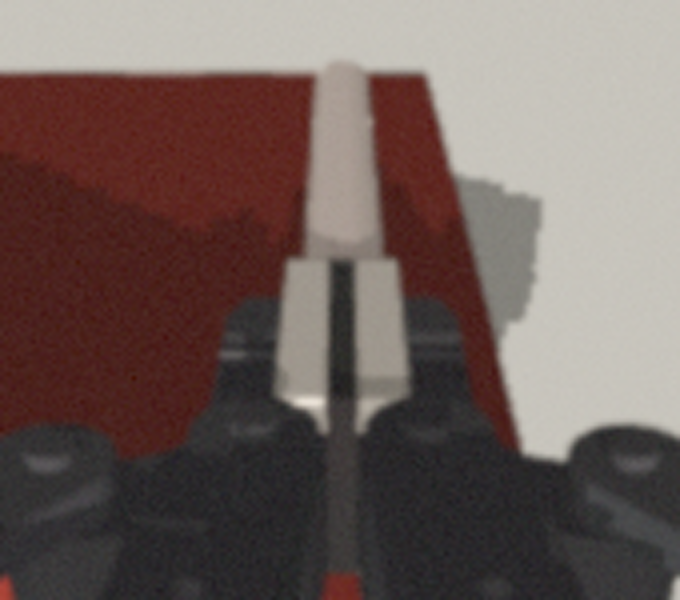

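Emit:
move_arm([
  {"dx": 0,"dy": 0,"dz": 0,"rx": 0,"ry": 0,"rz": 0},
  {"dx": 0,"dy": 0,"dz": 0,"rx": 0,"ry": 0,"rz": 0},
  {"dx": 0,"dy": 0,"dz": 0,"rx": 0,"ry": 0,"rz": 0},
  {"dx": 0,"dy": 0,"dz": 0,"rx": 0,"ry": 0,"rz": 0},
  {"dx": 0,"dy": 0,"dz": 0,"rx": 0,"ry": 0,"rz": 0},
  {"dx": 0,"dy": 0,"dz": -0.3,"rx": 0,"ry": 0,"rz": 0},
  {"dx": 0,"dy": 0,"dz": -0.3,"rx": 0,"ry": 0,"rz": 0},
  {"dx": 0,"dy": 0,"dz": 0,"rx": 0,"ry": 0,"rz": 0},
  {"dx": 0,"dy": 0,"dz": 0,"rx": 0,"ry": 0,"rz": 0},
  {"dx": 0,"dy": 0,"dz": 0,"rx": 0,"ry": 0,"rz": 0},
], claw=60, newtons=40)

```text
t: 6.45
tcp_pos: [0.6378, -0.0812, 0.2088]
tool_rot: [0.692, 0.722, 0.0, 0.0]
force: [-0.2, 0.4, 0.2]
finger_gap: 0.6
gripper_force: 0.0
```

Emit:
move_arm([
  {"dx": 0,"dy": 0,"dz": 0,"rx": 0,"ry": 0,"rz": 0},
  {"dx": 0,"dy": 0,"dz": 0,"rx": 0,"ry": 0,"rz": 0},
  {"dx": 0,"dy": 0,"dz": 0,"rx": 0,"ry": 0,"rz": 0},
  {"dx": 0,"dy": 0,"dz": 0,"rx": 0,"ry": 0,"rz": 0},
  {"dx": 0,"dy": 0,"dz": 0,"rx": 0,"ry": 0,"rz": 0},
  {"dx": 0,"dy": 0,"dz": 0,"rx": 0,"ry": 0,"rz": 0},
  {"dx": 0,"dy": 0,"dz": 0,"rx": 0,"ry": 0,"rz": 0},
  {"dx": 0,"dy": 0,"dz": 0,"rx": 0,"ry": 0,"rz": 0},
  {"dx": 0,"dy": 0,"dz": 0,"rx": 0,"ry": 0,"rz": 0},
  {"dx": 0,"dy": 0,"dz": 0,"rx": 0,"ry": 0,"rz": 0},
], claw=0)

```text
t: 7.7
tcp_pos: [0.6395, -0.0811, 0.2091]
tool_rot: [0.692, 0.722, 0.001, 0.002]
force: [5.6, 1.2, -0.3]
finger_gap: 0.103
gripper_force: 39.0
```

```bash
cat >> h.py <<'E'
def arc(steps,P,H,done=(0,0,0)):
    "rows for turning P about H by successive angles; cumulative rounding"
    P=np.array(P)-H;out=[];acc=np.zeros(3);a=0
    for s in steps:
        a+=s;R=np.array([[np.cos(a),-np.sin(a)],[np.sin(a),np.cos(a)]])
        w=np.r_[(R@P-P)/.025,a/np.radians(30)];d=(w-acc).round(2);acc=acc+d;out.append(d)
    return out
E
python3 - <<'E'
from h import *
st=[.008]*4+[.02,.03,.04,.05,.06,.06]+[.07]*8+[.065]*4+[.06,.05,.05,.04,.03,.02,0,0]
st=st[:30]
print(sum(st))
for i,d in enumerate(arc(st,[.6395,-.0811],np.array([.392,-.1266]))):print(i,*d)
E
```

```text
1.362
0 -0.01 0.08 0.02
1 -0.02 0.08 0.01
2 -0.02 0.08 0.02
3 -0.01 0.08 0.01
4 -0.05 0.19 0.04
5 -0.07 0.29 0.06
6 -0.12 0.39 0.07
7 -0.16 0.48 0.1
8 -0.22 0.56 0.11
9 -0.26 0.54 0.12
10 -0.35 0.62 0.13
11 -0.38 0.59 0.14
12 -0.43 0.56 0.13
13 -0.46 0.53 0.13
14 -0.5 0.5 0.14
15 -0.53 0.46 0.13
16 -0.57 0.42 0.13
17 -0.59 0.38 0.14
18 -0.57 0.32 0.12
19 -0.6 0.27 0.13
20 -0.6 0.24 0.12
21 -0.63 0.2 0.12
22 -0.58 0.15 0.12
23 -0.5 0.1 0.09
24 -0.5 0.07 0.1
25 -0.4 0.04 0.08
26 -0.3 0.01 0.05
27 -0.2 0.01 0.04
28 0.0 0.0 0.0
29 0.0 0.0 0.0
```

Emit:
move_arm([
  {"dx": -0.01,"dy": 0.08,"dz": 0,"rx": 0,"ry": 0,"rz": 0.02},
  {"dx": -0.02,"dy": 0.08,"dz": 0,"rx": 0,"ry": 0,"rz": 0.01},
  {"dx": -0.02,"dy": 0.08,"dz": 0,"rx": 0,"ry": 0,"rz": 0.02},
  {"dx": -0.01,"dy": 0.08,"dz": 0,"rx": 0,"ry": 0,"rz": 0.01},
  {"dx": -0.05,"dy": 0.19,"dz": 0,"rx": 0,"ry": 0,"rz": 0.04},
  {"dx": -0.07,"dy": 0.29,"dz": 0,"rx": 0,"ry": 0,"rz": 0.06},
  {"dx": -0.12,"dy": 0.39,"dz": 0,"rx": 0,"ry": 0,"rz": 0.07},
  {"dx": -0.16,"dy": 0.48,"dz": 0,"rx": 0,"ry": 0,"rz": 0.1},
  {"dx": -0.22,"dy": 0.56,"dz": 0,"rx": 0,"ry": 0,"rz": 0.11},
  {"dx": -0.26,"dy": 0.54,"dz": 0,"rx": 0,"ry": 0,"rz": 0.12},
], claw=0, newtons=70)

```text
t: 8.95
tcp_pos: [0.6164, -0.0108, 0.2091]
tool_rot: [0.579, 0.816, 0.002, 0.002]
force: [6.6, 3.7, -1.9]
finger_gap: 0.085
gripper_force: 68.6
```

Emit:
move_arm([
  {"dx": -0.35,"dy": 0.62,"dz": 0,"rx": 0,"ry": 0,"rz": 0.13},
  {"dx": -0.38,"dy": 0.59,"dz": 0,"rx": 0,"ry": 0,"rz": 0.14},
  {"dx": -0.43,"dy": 0.56,"dz": 0,"rx": 0,"ry": 0,"rz": 0.13},
  {"dx": -0.46,"dy": 0.53,"dz": 0,"rx": 0,"ry": 0,"rz": 0.13},
  {"dx": -0.5,"dy": 0.5,"dz": 0,"rx": 0,"ry": 0,"rz": 0.14},
  {"dx": -0.53,"dy": 0.46,"dz": 0,"rx": 0,"ry": 0,"rz": 0.13},
  {"dx": -0.57,"dy": 0.42,"dz": 0,"rx": 0,"ry": 0,"rz": 0.13},
  {"dx": -0.59,"dy": 0.38,"dz": 0,"rx": 0,"ry": 0,"rz": 0.14},
  {"dx": -0.57,"dy": 0.32,"dz": 0,"rx": 0,"ry": 0,"rz": 0.12},
  {"dx": -0.6,"dy": 0.27,"dz": 0,"rx": 0,"ry": 0,"rz": 0.13},
])

```text
t: 10.2
tcp_pos: [0.4911, 0.1078, 0.2091]
tool_rot: [0.268, 0.963, 0.004, 0.001]
force: [5.3, 11.2, -2.5]
finger_gap: 0.086
gripper_force: 68.7
```

Emit:
move_arm([
  {"dx": -0.6,"dy": 0.24,"dz": 0,"rx": 0,"ry": 0,"rz": 0.12},
  {"dx": -0.63,"dy": 0.2,"dz": 0,"rx": 0,"ry": 0,"rz": 0.12},
  {"dx": -0.58,"dy": 0.15,"dz": 0,"rx": 0,"ry": 0,"rz": 0.12},
  {"dx": -0.5,"dy": 0.1,"dz": 0,"rx": 0,"ry": 0,"rz": 0.09},
  {"dx": -0.5,"dy": 0.07,"dz": 0,"rx": 0,"ry": 0,"rz": 0.1},
  {"dx": -0.4,"dy": 0.04,"dz": 0,"rx": 0,"ry": 0,"rz": 0.08},
  {"dx": -0.3,"dy": 0.01,"dz": 0,"rx": 0,"ry": 0,"rz": 0.05},
  {"dx": -0.2,"dy": 0.01,"dz": 0,"rx": 0,"ry": 0,"rz": 0.04},
  {"dx": 0,"dy": 0,"dz": 0,"rx": 0,"ry": 0,"rz": 0},
  {"dx": 0,"dy": 0,"dz": 0,"rx": 0,"ry": 0,"rz": 0},
])

```text
t: 11.45
tcp_pos: [0.3961, 0.1285, 0.2091]
tool_rot: [0.085, 0.996, 0.004, -0.001]
force: [-0.5, 13.7, 1.3]
finger_gap: 0.085
gripper_force: 69.1
```

Emit:
move_arm([
  {"dx": 0,"dy": 0.15,"dz": 0,"rx": 0,"ry": 0,"rz": 0},
  {"dx": 0,"dy": 0,"dz": 0,"rx": 0,"ry": 0,"rz": 0},
  {"dx": 0,"dy": 0,"dz": 0,"rx": 0,"ry": 0,"rz": 0},
  {"dx": 0,"dy": 0,"dz": 0,"rx": 0,"ry": 0,"rz": 0},
  {"dx": 0,"dy": 0,"dz": 0.4,"rx": 0,"ry": 0,"rz": 0},
  {"dx": 0,"dy": 0,"dz": 1,"rx": 0,"ry": 0,"rz": 0},
  {"dx": 0,"dy": 0,"dz": 1,"rx": 0,"ry": 0,"rz": 0},
  {"dx": 0,"dy": 0,"dz": 1,"rx": 0,"ry": 0,"rz": 0},
  {"dx": 0,"dy": 0,"dz": 1,"rx": 0,"ry": 0,"rz": 0},
  {"dx": 0,"dy": 0,"dz": 1,"rx": 0,"ry": 0,"rz": 0},
], claw=70)

```text
t: 12.7
tcp_pos: [0.3968, 0.1284, 0.3452]
tool_rot: [0.084, 0.996, -0.0, 0.0]
force: [0.4, 0.6, -0.1]
finger_gap: 0.696
gripper_force: 0.0
```

```bash
python3 - <<'E'
from h import *
from scipy.optimize import least_squares as L
P=np.array([[.6395,-.0811],[.6164,-.0108],[.4911,.1078],[.3961,.1285]])
r=L(lambda h:np.r_[np.hypot(*(P-h[:2]).T)-h[2],(h[2]-.2524)],[.39,-.127,.252]).x;print(r)
a=np.arctan2(*(P-r[:2]).T[::-1]);print(a-a[0])
s=sensors.sense();print(s['tcp_pos'],s['tool_rot'])
m=cams.camera_model("wrist");im=cams.snapshot("wrist");t=cams.snapshot("top")
cv2.imwrite("pics/w4.png",im[:,:,::-1]);cv2.imwrite("pics/t4.png",t[:,:,::-1]);np.savez("w4.npz",**m)
o=np.zeros((400,800,3),np.uint8);o[:,:500]=im[:,70:570];o[:,500:]=cv2.resize(t[120:320,340:490],None,fx=2,fy=2)
cv2.imwrite("pics/c4.png",o[:,:,::-1])
E
```

```text
[ 0.39074117 -0.12381866  0.25239621]
[0.         0.29424992 0.99185377 1.3794928 ]
[0.39676086 0.12844869 0.34516394] [ 8.36401662e-02  9.96495933e-01 -1.14781739e-05  4.21063743e-04]
```

View pics/c4.png

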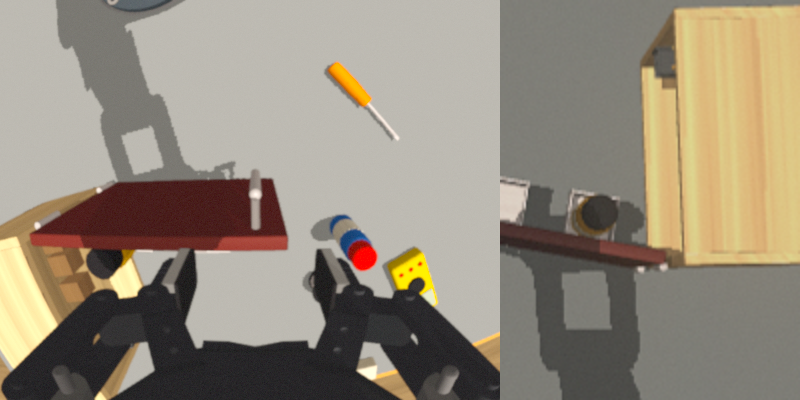

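The wrist view shows the door standing open with its handle at crop (256,195). The red cap is at crop (362,254). In the top crop the yellow can's pocket is at (595,213) and the edge of the free pocket at (513,200).

```bash
python3 - <<'E'
from h import *
m=dict(np.load("w4.npz"));im=cv2.imread("pics/w4.png")[:,:,::-1].copy()
c=big(mask(im,(0,180,150),(6,255,255),(400,220,470,290)));(u,v),r=cv2.minEnclosingCircle(c);print(u,v,r)
o,d=fray(m,(u,v));p=o+d*(.137-o[2])/d[2];print(p)
E
```

```text
432.7159118652344 255.65908813476562 13.848845481872559
[0.53448343 0.25948912 0.137     ]
```

Emit:
move_arm([
  {"dx": 0.81,"dy": 0.75,"dz": 0,"rx": 0,"ry": 0,"rz": 0},
  {"dx": 0.81,"dy": 0.75,"dz": 0,"rx": 0,"ry": 0,"rz": 0},
  {"dx": 0.81,"dy": 0.75,"dz": 0,"rx": 0,"ry": 0,"rz": 0},
  {"dx": 0.81,"dy": 0.75,"dz": 0,"rx": 0,"ry": 0,"rz": 0},
  {"dx": 0.81,"dy": 0.75,"dz": -0.5,"rx": 0,"ry": 0,"rz": 0},
  {"dx": 0.81,"dy": 0.75,"dz": -0.8,"rx": 0,"ry": 0,"rz": 0},
  {"dx": 0.81,"dy": 0.75,"dz": -0.8,"rx": 0,"ry": 0,"rz": 0},
  {"dx": 0,"dy": 0,"dz": -0.8,"rx": 0,"ry": 0,"rz": 0},
  {"dx": 0,"dy": 0,"dz": -0.6,"rx": 0,"ry": 0,"rz": 0},
  {"dx": 0,"dy": 0,"dz": -0.5,"rx": 0,"ry": 0,"rz": 0},
], claw=100)

```text
t: 14.05
tcp_pos: [0.5381, 0.2595, 0.2425]
tool_rot: [0.084, 0.996, -0.0, -0.001]
force: [-0.5, -0.6, -0.5]
finger_gap: 1.0
gripper_force: 0.0
```

Emit:
move_arm([
  {"dx": 0,"dy": 0,"dz": -0.9,"rx": 0,"ry": 0,"rz": 0},
  {"dx": 0,"dy": 0,"dz": -0.9,"rx": 0,"ry": 0,"rz": 0},
  {"dx": 0,"dy": 0,"dz": -0.9,"rx": 0,"ry": 0,"rz": 0},
  {"dx": 0,"dy": 0,"dz": -0.8,"rx": 0,"ry": 0,"rz": 0},
  {"dx": 0,"dy": 0,"dz": -0.7,"rx": 0,"ry": 0,"rz": 0},
  {"dx": 0,"dy": 0,"dz": -0.6,"rx": 0,"ry": 0,"rz": 0},
  {"dx": 0,"dy": 0,"dz": -0.4,"rx": 0,"ry": 0,"rz": 0},
  {"dx": 0,"dy": 0,"dz": -0.3,"rx": 0,"ry": 0,"rz": 0},
  {"dx": 0,"dy": 0,"dz": 0,"rx": 0,"ry": 0,"rz": 0},
  {"dx": 0,"dy": 0,"dz": 0,"rx": 0,"ry": 0,"rz": 0},
])

```text
t: 15.3
tcp_pos: [0.5391, 0.26, 0.1066]
tool_rot: [0.084, 0.997, 0.0, 0.001]
force: [-0.5, -0.1, -0.1]
finger_gap: 0.997
gripper_force: 0.0
```

Emit:
move_arm([
  {"dx": 0,"dy": 0,"dz": 0,"rx": 0,"ry": 0,"rz": 0},
  {"dx": 0,"dy": 0,"dz": 0,"rx": 0,"ry": 0,"rz": 0},
  {"dx": 0,"dy": 0,"dz": 0,"rx": 0,"ry": 0,"rz": 0},
  {"dx": 0,"dy": 0,"dz": 0,"rx": 0,"ry": 0,"rz": 0},
  {"dx": 0,"dy": 0,"dz": 0,"rx": 0,"ry": 0,"rz": 0},
  {"dx": 0,"dy": 0,"dz": 0,"rx": 0,"ry": 0,"rz": 0},
  {"dx": 0,"dy": 0,"dz": 0,"rx": 0,"ry": 0,"rz": 0},
  {"dx": 0,"dy": 0,"dz": 0,"rx": 0,"ry": 0,"rz": 0},
  {"dx": 0,"dy": 0,"dz": 0,"rx": 0,"ry": 0,"rz": 0},
  {"dx": 0,"dy": 0,"dz": 0,"rx": 0,"ry": 0,"rz": 0},
], claw=0, newtons=35)

```text
t: 16.55
tcp_pos: [0.5391, 0.2601, 0.1067]
tool_rot: [0.084, 0.997, 0.0, 0.001]
force: [-0.5, 0.4, 4.9]
finger_gap: 0.43
gripper_force: 35.2
```

Emit:
move_arm([
  {"dx": 0,"dy": 0,"dz": 0.3,"rx": 0,"ry": 0,"rz": 0},
  {"dx": 0,"dy": 0,"dz": 0.6,"rx": 0,"ry": 0,"rz": 0},
  {"dx": 0,"dy": 0,"dz": 0.9,"rx": 0,"ry": 0,"rz": 0},
  {"dx": 0,"dy": 0,"dz": 1,"rx": 0,"ry": 0,"rz": 0},
  {"dx": 0,"dy": 0,"dz": 1,"rx": 0,"ry": 0,"rz": 0},
  {"dx": 0,"dy": 0,"dz": 1,"rx": 0,"ry": 0,"rz": 0},
  {"dx": 0,"dy": 0,"dz": 0.9,"rx": 0,"ry": 0,"rz": 0},
  {"dx": 0,"dy": 0,"dz": 0.6,"rx": 0,"ry": 0,"rz": 0},
  {"dx": 0,"dy": 0,"dz": 0.3,"rx": 0,"ry": 0,"rz": 0},
  {"dx": 0,"dy": 0,"dz": 0,"rx": 0,"ry": 0,"rz": 0},
])

```text
t: 17.8
tcp_pos: [0.5385, 0.2598, 0.2712]
tool_rot: [0.084, 0.997, 0.0, 0.0]
force: [0.1, -0.1, -2.5]
finger_gap: 0.427
gripper_force: 35.3
```

```bash
python3 - <<'E'
from h import *
t=cams.snapshot("top");s=cams.snapshot("scene");w=cams.snapshot("wrist");m=cams.camera_model("wrist");np.savez("w5.npz",**m)
for n,i in zip("tsw",(t,s,w)):cv2.imwrite(f"pics/{n}5.png",i[:,:,::-1])
o=np.zeros((600,800,3),np.uint8);o[:280,:320]=cv2.resize(t[185:255,350:430],None,fx=4,fy=4,interpolation=2)
o[300:580,:400]=cv2.resize(s[160:230,195:295],None,fx=4,fy=4,interpolation=2)
o[:240,400:800]=cv2.resize(w,(400,250))[:240]
o[300:600,410:800]=cv2.resize(s[100:200,300:430],None,fx=3,fy=3)
cv2.imwrite("pics/c5.png",o[:,:,::-1]);print(sensors.sense()['tcp_pos'])
E
```

```text
[0.53795518 0.25964017 0.27001779]
```

View pics/c5.png

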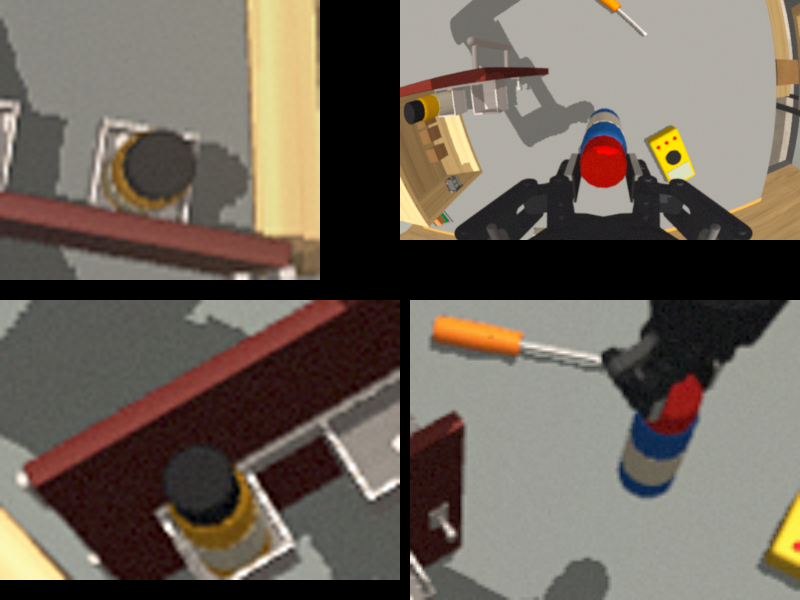

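The crops show the can held upright in the gripper by its red cap. The yellow cap is at top-camera (390,226) and scene (245.5,206). Next I'll measure the door line from the maroon top edge, the yellow cap, and the free pocket's rim.

```bash
python3 - <<'E'
from h import *
t,s=cams.camera_model("top"),cams.camera_model("scene")
I=cv2.imread("pics/t5.png")[:,:,::-1].copy();S=cv2.imread("pics/s5.png")[:,:,::-1].copy()
print("rackcap",onz(t,(390,226.2),.233),onz(s,(245.5,206),.233),cross([ray(t,(390,226.2)),ray(s,(245.5,206))]))
for n,im,m in(("t",I,t),("s",S,s)):
    k=mask(im,(0,90,85),(8,255,200),(290,180,440,270) if n=="t" else (190,60,340,240));c=big(k)
    ys,xs=np.nonzero(cv2.drawContours(np.zeros_like(k),[c],-1,255,-1))
    w=np.array([onz(m,(x,y),.259)[:2] for x,y in zip(xs,ys)]);mu=w.mean(0);v=np.linalg.svd(w-mu)[2][0];v*=np.sign(v[1]);l=(w-mu)@v;nn=(w-mu)@[v[1],-v[0]]
    print(n,len(xs),"dir",np.arctan2(v[1],v[0]),"mid",mu,"ends",mu+v*l.min(),mu+v*l.max(),l.max()-l.min(),"thick",np.ptp(nn))
o=np.zeros((600,800,3),np.uint8);o[:300,:480]=cv2.resize(I[180:240,290:386],None,fx=5,fy=5,interpolation=2)
o[300:600,:480]=cv2.resize(S[130:190,250:346],None,fx=5,fy=5,interpolation=2)
cv2.imwrite("pics/c6.png",o[:,:480,::-1])
E
```

```text
rackcap [ 0.4457 -0.0573  0.233 ] [ 0.4508 -0.0564  0.233 ] [ 0.447  -0.057   0.2234]
t 583 dir 1.4183686445168862 mid [ 0.41169914 -0.03238233] ends [ 0.39774096 -0.12324455] [0.42592812 0.06024265] 0.18563962054382852 thick 0.014651746218336955
s 557 dir 1.4172973228203443 mid [ 0.41132388 -0.03313034] ends [ 0.39749429 -0.12251724] [0.42569846 0.05977911] 0.18446526358565507 thick 0.013966623831261397
```

View pics/c6.png

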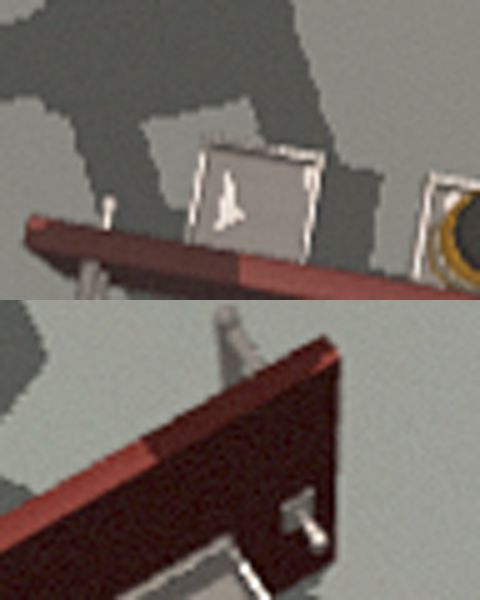

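The free pocket's rim is centred at about top-camera (341,220). The door line and the yellow cap agree with the hinge at (0.3905,-0.124) and a door yaw of 1.418. That puts the free pocket at (0.464,0.052).

Emit:
move_arm([
  {"dx": 0,"dy": -0.6,"dz": 0,"rx": 0,"ry": 0,"rz": 0.03},
  {"dx": 0,"dy": -1,"dz": 0,"rx": 0,"ry": 0,"rz": 0},
  {"dx": 0,"dy": -1,"dz": 0,"rx": 0,"ry": 0,"rz": 0},
  {"dx": 0,"dy": -1,"dz": 0,"rx": 0,"ry": 0,"rz": 0},
  {"dx": 0,"dy": -1,"dz": 0,"rx": 0,"ry": 0,"rz": 0},
  {"dx": 0,"dy": -1,"dz": 0,"rx": 0,"ry": 0,"rz": 0},
  {"dx": -0.6,"dy": -1,"dz": 0,"rx": 0,"ry": 0,"rz": 0},
  {"dx": -0.8,"dy": -0.8,"dz": 0,"rx": 0,"ry": 0,"rz": 0},
  {"dx": -0.8,"dy": -0.6,"dz": 0,"rx": 0,"ry": 0,"rz": 0},
  {"dx": -0.6,"dy": -0.3,"dz": 0,"rx": 0,"ry": 0,"rz": 0},
])

```text
t: 19.2
tcp_pos: [0.4674, 0.0518, 0.2705]
tool_rot: [0.076, 0.997, 0.0, -0.001]
force: [-0.1, -0.1, -1.3]
finger_gap: 0.43
gripper_force: 35.3
```

```bash
python3 - <<'E'
from h import *
s=sensors.sense();print(s['tcp_pos'],s['tool_rot'],s['qd'].round(2))
t,sc=cams.camera_model("top"),cams.camera_model("scene")
T=cams.snapshot("top");S=cams.snapshot("scene")
cv2.imwrite("pics/t7.png",T[:,:,::-1]);cv2.imwrite("pics/s7.png",S[:,:,::-1])
print("top pocket rim",onz(t,(341.2,220),.134))
p=np.array([.4641,.052,.134]);
for m in(t,sc):
    c=m['extrinsics'][:3]@np.r_[p,1];print(m['fx']*c[0]/c[2]+m['cx'],m['fy']*c[1]/c[2]+m['cy'])
o=np.zeros((600,800,3),np.uint8);o[:300,:480]=cv2.resize(T[180:240,290:386],None,fx=5,fy=5,interpolation=2)
o[300:600,:480]=cv2.resize(S[130:190,230:326],None,fx=5,fy=5,interpolation=2)
w=cams.snapshot("wrist");o[:250,480:800]=cv2.resize(w,None,fx=.5,fy=.5)[:200].repeat(1,0) if 0 else np.pad(cv2.resize(w,None,fx=.5,fy=.5),((0,50),(0,0),(0,0)))
cv2.imwrite("pics/c7.png",o[:,:,::-1])
E
```

```text
[0.46735593 0.0517991  0.27050618] [ 7.61638463e-02  9.97094951e-01  5.47031270e-05 -8.51357382e-04] [-0.15 -0.19  0.26  0.01 -0.09 -0.15]
top pocket rim [0.4651 0.0494 0.134 ]
340.1292934153257 220.40685298973548
291.51421228875773 193.62679910992134
```

View pics/c7.png

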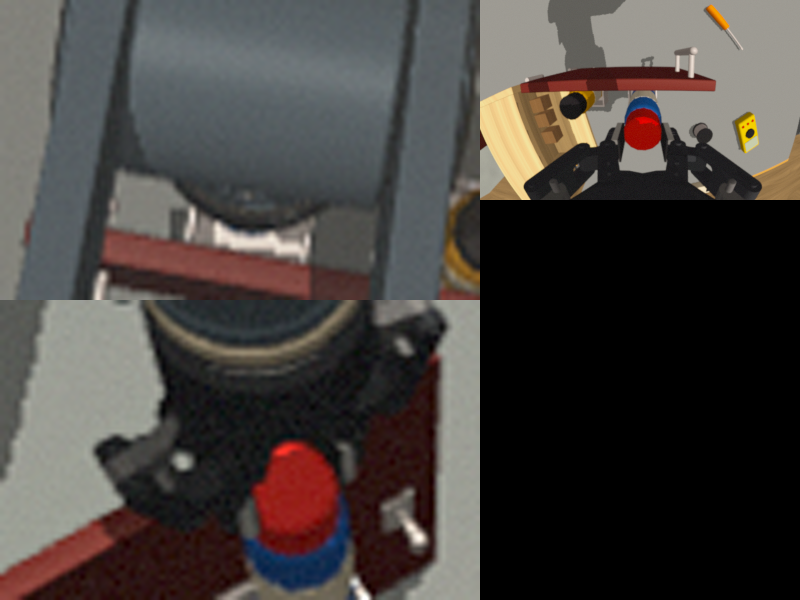

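The can hangs upright over the pocket. The predicted pocket centre, at top-camera (340,220), matches the rim I saw to about 2 mm.

Emit:
move_arm([
  {"dx": -0.12,"dy": -0.03,"dz": 0,"rx": 0,"ry": 0,"rz": 0},
  {"dx": 0,"dy": 0,"dz": 0,"rx": 0,"ry": 0,"rz": 0},
  {"dx": 0,"dy": 0,"dz": -0.3,"rx": 0,"ry": 0,"rz": 0},
  {"dx": 0,"dy": 0,"dz": -0.4,"rx": 0,"ry": 0,"rz": 0},
  {"dx": 0,"dy": 0,"dz": -0.4,"rx": 0,"ry": 0,"rz": 0},
  {"dx": 0,"dy": 0,"dz": -0.3,"rx": 0,"ry": 0,"rz": 0},
  {"dx": 0,"dy": 0,"dz": -0.25,"rx": 0,"ry": 0,"rz": 0},
  {"dx": 0,"dy": 0,"dz": -0.2,"rx": 0,"ry": 0,"rz": 0},
  {"dx": 0,"dy": 0,"dz": 0,"rx": 0,"ry": 0,"rz": 0},
  {"dx": 0,"dy": 0,"dz": 0,"rx": 0,"ry": 0,"rz": 0},
])

```text
t: 20.6
tcp_pos: [0.4659, 0.0516, 0.2251]
tool_rot: [0.076, 0.997, -0.0, 0.0]
force: [0.6, -0.0, -1.8]
finger_gap: 0.426
gripper_force: 35.3
```

Emit:
move_arm([
  {"dx": -0.05,"dy": 0,"dz": -0.2,"rx": 0,"ry": 0,"rz": 0},
  {"dx": 0,"dy": 0,"dz": -0.2,"rx": 0,"ry": 0,"rz": 0},
  {"dx": 0,"dy": 0,"dz": -0.2,"rx": 0,"ry": 0,"rz": 0},
  {"dx": 0,"dy": 0,"dz": -0.15,"rx": 0,"ry": 0,"rz": 0},
  {"dx": 0,"dy": 0,"dz": -0.1,"rx": 0,"ry": 0,"rz": 0},
  {"dx": 0,"dy": 0,"dz": -0.06,"rx": 0,"ry": 0,"rz": 0},
  {"dx": 0,"dy": 0,"dz": 0,"rx": 0,"ry": 0,"rz": 0},
  {"dx": 0,"dy": 0,"dz": 0,"rx": 0,"ry": 0,"rz": 0},
  {"dx": 0,"dy": 0,"dz": 0,"rx": 0,"ry": 0,"rz": 0},
  {"dx": 0,"dy": 0,"dz": 0,"rx": 0,"ry": 0,"rz": 0},
])

```text
t: 21.85
tcp_pos: [0.4644, 0.0516, 0.2022]
tool_rot: [0.076, 0.997, -0.0, 0.0]
force: [0.7, 0.1, -1.3]
finger_gap: 0.433
gripper_force: 35.3
```

Emit:
move_arm([
  {"dx": 0,"dy": 0,"dz": -0.06,"rx": 0,"ry": 0,"rz": 0},
  {"dx": 0,"dy": 0,"dz": 0,"rx": 0,"ry": 0,"rz": 0},
  {"dx": 0,"dy": 0,"dz": 0,"rx": 0,"ry": 0,"rz": 0},
  {"dx": 0,"dy": 0,"dz": 0,"rx": 0,"ry": 0,"rz": 0},
  {"dx": 0,"dy": 0,"dz": 0.4,"rx": 0,"ry": 0,"rz": 0},
  {"dx": 0,"dy": 0,"dz": 1,"rx": 0,"ry": 0,"rz": 0},
  {"dx": 0,"dy": 0,"dz": 1,"rx": 0,"ry": 0,"rz": 0},
  {"dx": 0,"dy": 0,"dz": 1,"rx": 0,"ry": 0,"rz": 0},
  {"dx": 0,"dy": 0,"dz": 1,"rx": 0,"ry": 0,"rz": 0},
  {"dx": 0,"dy": 0,"dz": 1,"rx": 0,"ry": 0,"rz": 0},
], claw=80)

```text
t: 23.1
tcp_pos: [0.4643, 0.0516, 0.3372]
tool_rot: [0.076, 0.997, -0.0, 0.0]
force: [0.6, -0.5, -0.9]
finger_gap: 0.801
gripper_force: 0.0
```

```bash
python3 - <<'E'
from h import *
s=sensors.sense();print(s['tcp_pos'],s['tool_rot'])
m=cams.camera_model("wrist");w=cams.snapshot("wrist");np.savez("w8.npz",**m);cv2.imwrite("pics/w8.png",w[:,:,::-1])
S=cams.snapshot("scene");cv2.imwrite("pics/s8.png",S[:,:,::-1])
print("expect cap",fish(m,np.array([.464,.052,.235])),"rackcap",fish(m,np.array([.447,-.057,.235])))
h=np.array([.3904,-.124]);
for r in(.25,):
  c=h+r*np.array([.1519,.9884])-.035*np.array([.9884,-.1519]);print("handle",c,fish(m,np.r_[c,.251]))
o=np.zeros((400,800,3),np.uint8);o[:,:480]=w[:,80:560];o[:320,480:]=cv2.resize(S[120:200,235:315],None,fx=4,fy=4,interpolation=2)
cv2.imwrite("pics/c8.png",o[:,:,::-1])
E
```

```text
[0.46429282 0.05161578 0.33721783] [ 7.56833203e-02  9.97131787e-01 -4.50114217e-05  4.81257275e-04]
expect cap [324.5 196.3] rackcap [207.8 196.3]
handle [0.393781  0.1284165] [403.6 106.8]
```

View pics/c8.png

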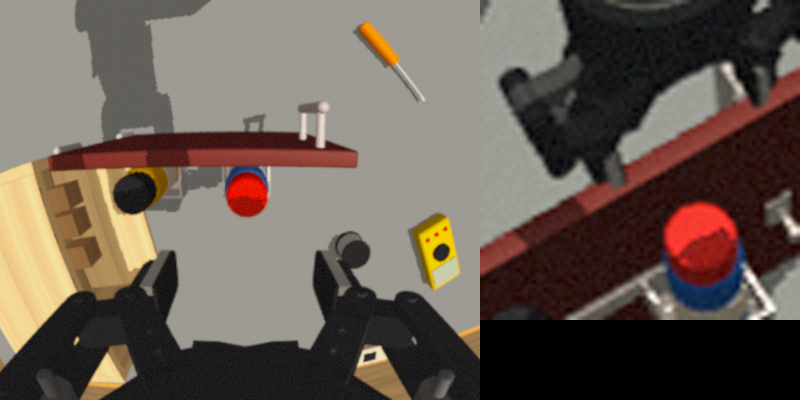

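The wrist view shows the red cap at (327,194) and the handle top at (403,107), both where expected. The blue can stands in the free pocket and the door has not moved. Now I'll regrasp the handle.

Emit:
move_arm([
  {"dx": -0.6,"dy": 0.7,"dz": 0,"rx": 0,"ry": 0,"rz": 0},
  {"dx": -0.9,"dy": 1,"dz": 0,"rx": 0,"ry": 0,"rz": 0},
  {"dx": -0.8,"dy": 0.9,"dz": 0,"rx": 0,"ry": 0,"rz": 0},
  {"dx": -0.43,"dy": 0.48,"dz": 0,"rx": 0,"ry": 0,"rz": 0},
  {"dx": 0,"dy": 0,"dz": -0.6,"rx": 0,"ry": 0,"rz": 0},
  {"dx": 0,"dy": 0,"dz": -0.8,"rx": 0,"ry": 0,"rz": 0},
  {"dx": 0,"dy": 0,"dz": -0.8,"rx": 0,"ry": 0,"rz": 0},
  {"dx": 0,"dy": 0,"dz": -0.8,"rx": 0,"ry": 0,"rz": 0},
  {"dx": 0,"dy": 0,"dz": -0.6,"rx": 0,"ry": 0,"rz": 0},
  {"dx": 0,"dy": 0,"dz": -0.4,"rx": 0,"ry": 0,"rz": 0},
], claw=80)

```text
t: 24.45
tcp_pos: [0.3952, 0.1288, 0.2345]
tool_rot: [0.076, 0.997, -0.0, -0.001]
force: [-0.9, 0.4, 0.3]
finger_gap: 0.801
gripper_force: 0.0
```

Emit:
move_arm([
  {"dx": 0,"dy": 0,"dz": -0.5,"rx": 0,"ry": 0,"rz": 0},
  {"dx": 0,"dy": 0,"dz": -0.5,"rx": 0,"ry": 0,"rz": 0},
  {"dx": 0,"dy": 0,"dz": -0.1,"rx": 0,"ry": 0,"rz": 0},
  {"dx": 0,"dy": 0,"dz": 0,"rx": 0,"ry": 0,"rz": 0},
  {"dx": 0,"dy": 0,"dz": 0,"rx": 0,"ry": 0,"rz": 0},
  {"dx": 0,"dy": 0,"dz": 0,"rx": 0,"ry": 0,"rz": 0},
  {"dx": 0,"dy": 0,"dz": 0,"rx": 0,"ry": 0,"rz": 0},
  {"dx": 0,"dy": 0,"dz": 0,"rx": 0,"ry": 0,"rz": 0},
  {"dx": 0,"dy": 0,"dz": 0,"rx": 0,"ry": 0,"rz": 0},
  {"dx": 0,"dy": 0,"dz": 0,"rx": 0,"ry": 0,"rz": 0},
])

```text
t: 25.7
tcp_pos: [0.3961, 0.1286, 0.2081]
tool_rot: [0.076, 0.997, -0.0, -0.0]
force: [-0.0, -0.2, -0.4]
finger_gap: 0.8
gripper_force: 0.0
```

Emit:
move_arm([
  {"dx": 0,"dy": 0,"dz": 0,"rx": 0,"ry": 0,"rz": 0},
  {"dx": 0,"dy": 0,"dz": 0,"rx": 0,"ry": 0,"rz": 0},
  {"dx": 0,"dy": 0,"dz": 0,"rx": 0,"ry": 0,"rz": 0},
  {"dx": 0,"dy": 0,"dz": 0,"rx": 0,"ry": 0,"rz": 0},
  {"dx": 0,"dy": 0,"dz": 0,"rx": 0,"ry": 0,"rz": 0},
  {"dx": 0,"dy": 0,"dz": 0,"rx": 0,"ry": 0,"rz": 0},
  {"dx": 0,"dy": 0,"dz": 0,"rx": 0,"ry": 0,"rz": 0},
  {"dx": 0,"dy": 0,"dz": 0,"rx": 0,"ry": 0,"rz": 0},
  {"dx": 0,"dy": 0,"dz": 0,"rx": 0,"ry": 0,"rz": 0},
  {"dx": 0,"dy": 0,"dz": 0,"rx": 0,"ry": 0,"rz": 0},
], claw=0, newtons=70)

```text
t: 26.95
tcp_pos: [0.3964, 0.1285, 0.2083]
tool_rot: [0.076, 0.997, -0.0, 0.0]
force: [-0.3, -1.2, 5.4]
finger_gap: 0.088
gripper_force: 68.7
```

```bash
python3 - <<'E'
from h import *
st=[.02,.04,.06]+[.08]*12+[.07,.06,.05,.04,.03]+[.002]*0
st=[-x for x in st];print(sum(st))
H=np.array([.3907,-.1238]);P=np.array([.3964,.1285])
for i,d in enumerate(arc(st,P,H)):print(i,*d)
a=lambda p:np.arctan2(*(np.array(p)-H)[::-1]);print("tot",a(P)-a([.6395,-.0811]))
E
```

```text
-1.33
0 0.2 -0.01 -0.04
1 0.4 -0.02 -0.07
2 0.61 -0.07 -0.12
3 0.79 -0.15 -0.15
4 0.78 -0.21 -0.15
5 0.76 -0.27 -0.16
6 0.74 -0.33 -0.15
7 0.7 -0.39 -0.15
8 0.68 -0.44 -0.16
9 0.64 -0.5 -0.15
10 0.59 -0.54 -0.15
11 0.55 -0.6 -0.15
12 0.5 -0.63 -0.16
13 0.45 -0.67 -0.15
14 0.39 -0.71 -0.15
15 0.3 -0.64 -0.14
16 0.21 -0.56 -0.11
17 0.16 -0.48 -0.1
18 0.11 -0.39 -0.07
19 0.07 -0.3 -0.06
tot 1.3782400999231839
```

Emit:
move_arm([
  {"dx": 0.2,"dy": -0.01,"dz": 0,"rx": 0,"ry": 0,"rz": -0.04},
  {"dx": 0.4,"dy": -0.02,"dz": 0,"rx": 0,"ry": 0,"rz": -0.07},
  {"dx": 0.61,"dy": -0.07,"dz": 0,"rx": 0,"ry": 0,"rz": -0.12},
  {"dx": 0.79,"dy": -0.15,"dz": 0,"rx": 0,"ry": 0,"rz": -0.15},
  {"dx": 0.78,"dy": -0.21,"dz": 0,"rx": 0,"ry": 0,"rz": -0.15},
  {"dx": 0.76,"dy": -0.27,"dz": 0,"rx": 0,"ry": 0,"rz": -0.16},
  {"dx": 0.74,"dy": -0.33,"dz": 0,"rx": 0,"ry": 0,"rz": -0.15},
  {"dx": 0.7,"dy": -0.39,"dz": 0,"rx": 0,"ry": 0,"rz": -0.15},
  {"dx": 0.68,"dy": -0.44,"dz": 0,"rx": 0,"ry": 0,"rz": -0.16},
  {"dx": 0.64,"dy": -0.5,"dz": 0,"rx": 0,"ry": 0,"rz": -0.15},
])

```text
t: 28.2
tcp_pos: [0.554, 0.0687, 0.2083]
tool_rot: [0.406, 0.914, 0.0, -0.0]
force: [-0.9, -0.9, 6.3]
finger_gap: 0.09
gripper_force: 68.9
```

Emit:
move_arm([
  {"dx": 0.59,"dy": -0.54,"dz": 0,"rx": 0,"ry": 0,"rz": -0.15},
  {"dx": 0.55,"dy": -0.6,"dz": 0,"rx": 0,"ry": 0,"rz": -0.15},
  {"dx": 0.5,"dy": -0.63,"dz": 0,"rx": 0,"ry": 0,"rz": -0.16},
  {"dx": 0.45,"dy": -0.67,"dz": 0,"rx": 0,"ry": 0,"rz": -0.15},
  {"dx": 0.39,"dy": -0.71,"dz": 0,"rx": 0,"ry": 0,"rz": -0.15},
  {"dx": 0.3,"dy": -0.64,"dz": 0,"rx": 0,"ry": 0,"rz": -0.14},
  {"dx": 0.21,"dy": -0.56,"dz": 0,"rx": 0,"ry": 0,"rz": -0.11},
  {"dx": 0.16,"dy": -0.48,"dz": 0,"rx": 0,"ry": 0,"rz": -0.1},
  {"dx": 0.11,"dy": -0.39,"dz": 0,"rx": 0,"ry": 0,"rz": -0.07},
  {"dx": 0.07,"dy": -0.3,"dz": 0,"rx": 0,"ry": 0,"rz": -0.06},
])

```text
t: 29.45
tcp_pos: [0.6371, -0.0693, 0.2083]
tool_rot: [0.675, 0.737, 0.0, -0.0]
force: [-1.5, 0.4, 5.5]
finger_gap: 0.084
gripper_force: 68.8
```

Emit:
move_arm([
  {"dx": 0.01,"dy": -0.06,"dz": 0,"rx": 0,"ry": 0,"rz": -0.01},
  {"dx": 0.01,"dy": -0.06,"dz": 0,"rx": 0,"ry": 0,"rz": -0.01},
  {"dx": 0.01,"dy": -0.05,"dz": 0,"rx": 0,"ry": 0,"rz": -0.01},
  {"dx": 0.01,"dy": -0.05,"dz": 0,"rx": 0,"ry": 0,"rz": -0.01},
  {"dx": 0,"dy": -0.04,"dz": 0,"rx": 0,"ry": 0,"rz": -0.01},
  {"dx": 0,"dy": -0.03,"dz": 0,"rx": 0,"ry": 0,"rz": 0},
  {"dx": 0,"dy": 0,"dz": 0,"rx": 0,"ry": 0,"rz": 0},
  {"dx": 0,"dy": 0,"dz": 0,"rx": 0,"ry": 0,"rz": 0},
  {"dx": 0,"dy": 0,"dz": 0,"rx": 0,"ry": 0,"rz": 0},
  {"dx": 0,"dy": 0,"dz": 0,"rx": 0,"ry": 0,"rz": 0},
])

```text
t: 30.7
tcp_pos: [0.638, -0.0739, 0.2084]
tool_rot: [0.684, 0.729, 0.002, -0.001]
force: [-0.2, 4.0, 5.4]
finger_gap: 0.082
gripper_force: 68.9
```

Emit:
move_arm([
  {"dx": 0.01,"dy": -0.03,"dz": 0,"rx": 0,"ry": 0,"rz": 0},
  {"dx": 0,"dy": -0.03,"dz": 0,"rx": 0,"ry": 0,"rz": 0},
  {"dx": 0.01,"dy": -0.03,"dz": 0,"rx": 0,"ry": 0,"rz": 0},
  {"dx": 0,"dy": -0.03,"dz": 0,"rx": 0,"ry": 0,"rz": 0},
  {"dx": 0,"dy": 0,"dz": 0,"rx": 0,"ry": 0,"rz": 0},
  {"dx": 0,"dy": 0,"dz": 0,"rx": 0,"ry": 0,"rz": 0},
  {"dx": 0,"dy": 0,"dz": 0,"rx": 0,"ry": 0,"rz": 0},
  {"dx": 0,"dy": 0,"dz": 0,"rx": 0,"ry": 0,"rz": 0},
  {"dx": 0,"dy": 0,"dz": 0,"rx": 0,"ry": 0,"rz": 0},
  {"dx": 0,"dy": 0,"dz": 0,"rx": 0,"ry": 0,"rz": 0},
])

```text
t: 31.95
tcp_pos: [0.6381, -0.0743, 0.2083]
tool_rot: [0.684, 0.729, 0.003, -0.003]
force: [-0.3, 9.2, 7.2]
finger_gap: 0.087
gripper_force: 69.0
```

Emit:
move_arm([
  {"dx": 0,"dy": -0.04,"dz": 0,"rx": 0,"ry": 0,"rz": 0},
  {"dx": 0,"dy": -0.04,"dz": 0,"rx": 0,"ry": 0,"rz": 0},
  {"dx": 0,"dy": -0.04,"dz": 0,"rx": 0,"ry": 0,"rz": 0},
  {"dx": 0,"dy": 0,"dz": 0,"rx": 0,"ry": 0,"rz": 0},
  {"dx": 0,"dy": 0,"dz": 0,"rx": 0,"ry": 0,"rz": 0},
  {"dx": 0,"dy": 0.06,"dz": 0,"rx": 0,"ry": 0,"rz": 0},
  {"dx": 0,"dy": 0.06,"dz": 0,"rx": 0,"ry": 0,"rz": 0},
  {"dx": 0,"dy": 0,"dz": 0,"rx": 0,"ry": 0,"rz": 0},
  {"dx": 0,"dy": 0,"dz": 0,"rx": 0,"ry": 0,"rz": 0},
  {"dx": 0,"dy": 0,"dz": 0,"rx": 0,"ry": 0,"rz": 0},
])

```text
t: 33.2
tcp_pos: [0.6381, -0.0744, 0.2083]
tool_rot: [0.684, 0.729, 0.003, -0.003]
force: [-0.7, 10.2, 7.1]
finger_gap: 0.084
gripper_force: 69.0
```

Emit:
move_arm([
  {"dx": 0,"dy": -0.06,"dz": 0,"rx": 0,"ry": 0,"rz": 0},
  {"dx": 0,"dy": -0.06,"dz": 0,"rx": 0,"ry": 0,"rz": 0},
  {"dx": 0,"dy": -0.03,"dz": 0,"rx": 0,"ry": 0,"rz": 0},
  {"dx": 0,"dy": -0.03,"dz": 0,"rx": 0,"ry": 0,"rz": 0},
  {"dx": 0,"dy": 0,"dz": 0,"rx": 0,"ry": 0,"rz": 0},
  {"dx": 0,"dy": 0.06,"dz": 0,"rx": 0,"ry": 0,"rz": 0},
  {"dx": 0,"dy": 0.06,"dz": 0,"rx": 0,"ry": 0,"rz": 0},
  {"dx": 0,"dy": 0.06,"dz": 0,"rx": 0,"ry": 0,"rz": 0},
  {"dx": 0,"dy": 0,"dz": 0,"rx": 0,"ry": 0,"rz": 0},
  {"dx": 0,"dy": 0,"dz": 0,"rx": 0,"ry": 0,"rz": 0},
])

```text
t: 34.45
tcp_pos: [0.6381, -0.0744, 0.2083]
tool_rot: [0.684, 0.729, 0.003, -0.003]
force: [-0.2, 9.2, 6.0]
finger_gap: 0.087
gripper_force: 69.0
```

Emit:
move_arm([
  {"dx": 0,"dy": -0.06,"dz": 0,"rx": 0,"ry": 0,"rz": 0},
  {"dx": 0,"dy": -0.06,"dz": 0,"rx": 0,"ry": 0,"rz": 0},
  {"dx": 0,"dy": -0.05,"dz": 0,"rx": 0,"ry": 0,"rz": 0},
  {"dx": 0,"dy": -0.03,"dz": 0,"rx": 0,"ry": 0,"rz": 0},
  {"dx": 0,"dy": -0.03,"dz": 0,"rx": 0,"ry": 0,"rz": 0},
  {"dx": 0,"dy": 0.08,"dz": 0,"rx": 0,"ry": 0,"rz": 0},
  {"dx": 0,"dy": 0.08,"dz": 0,"rx": 0,"ry": 0,"rz": 0},
  {"dx": 0,"dy": 0.07,"dz": 0,"rx": 0,"ry": 0,"rz": 0},
  {"dx": 0,"dy": 0,"dz": 0,"rx": 0,"ry": 0,"rz": 0},
  {"dx": 0,"dy": 0,"dz": 0,"rx": 0,"ry": 0,"rz": 0},
])

```text
t: 35.7
tcp_pos: [0.6381, -0.0744, 0.2083]
tool_rot: [0.684, 0.729, 0.003, -0.003]
force: [-0.6, 9.5, 6.5]
finger_gap: 0.086
gripper_force: 69.0
```

Emit:
move_arm([
  {"dx": 0,"dy": -0.06,"dz": 0,"rx": 0,"ry": 0,"rz": 0},
  {"dx": 0,"dy": -0.06,"dz": 0,"rx": 0,"ry": 0,"rz": 0},
  {"dx": 0,"dy": -0.05,"dz": 0,"rx": 0,"ry": 0,"rz": 0},
  {"dx": 0,"dy": -0.03,"dz": 0,"rx": 0,"ry": 0,"rz": 0},
  {"dx": 0,"dy": -0.02,"dz": 0,"rx": 0,"ry": 0,"rz": 0},
  {"dx": 0,"dy": 0,"dz": 0,"rx": 0,"ry": 0,"rz": 0},
  {"dx": 0,"dy": 0,"dz": 0,"rx": 0,"ry": 0,"rz": 0},
  {"dx": 0,"dy": 0,"dz": 0,"rx": 0,"ry": 0,"rz": 0},
  {"dx": 0,"dy": 0,"dz": 0,"rx": 0,"ry": 0,"rz": 0},
  {"dx": 0,"dy": 0,"dz": 0,"rx": 0,"ry": 0,"rz": 0},
])

```text
t: 36.95
tcp_pos: [0.6396, -0.0818, 0.2083]
tool_rot: [0.684, 0.729, 0.003, -0.0]
force: [2.0, 6.3, 4.6]
finger_gap: 0.086
gripper_force: 68.8
```

Emit:
move_arm([
  {"dx": 0,"dy": 0.13,"dz": 0,"rx": 0,"ry": 0,"rz": 0},
  {"dx": 0,"dy": 0,"dz": 0,"rx": 0,"ry": 0,"rz": 0},
  {"dx": 0,"dy": 0,"dz": 0,"rx": 0,"ry": 0,"rz": 0},
  {"dx": 0,"dy": 0,"dz": 0,"rx": 0,"ry": 0,"rz": 0},
  {"dx": 0,"dy": 0,"dz": 0,"rx": 0,"ry": 0,"rz": 0},
  {"dx": 0,"dy": 0,"dz": 0,"rx": 0,"ry": 0,"rz": 0},
  {"dx": 0,"dy": 0,"dz": 0,"rx": 0,"ry": 0,"rz": 0},
  {"dx": 0,"dy": 0,"dz": 0,"rx": 0,"ry": 0,"rz": 0},
  {"dx": 0,"dy": 0,"dz": 0,"rx": 0,"ry": 0,"rz": 0},
  {"dx": 0,"dy": 0,"dz": 0,"rx": 0,"ry": 0,"rz": 0},
], claw=80)

```text
t: 38.2
tcp_pos: [0.6384, -0.0816, 0.2081]
tool_rot: [0.684, 0.729, 0.0, -0.0]
force: [-0.1, 0.3, 0.3]
finger_gap: 0.804
gripper_force: 0.0
```

Emit:
move_arm([
  {"dx": 0,"dy": 0,"dz": 0.5,"rx": 0,"ry": 0,"rz": 0},
  {"dx": 0,"dy": 0,"dz": 1,"rx": 0,"ry": 0,"rz": 0},
  {"dx": 0,"dy": 0,"dz": 1,"rx": 0,"ry": 0,"rz": 0},
  {"dx": 0,"dy": 0,"dz": 1,"rx": 0,"ry": 0,"rz": 0},
  {"dx": 0,"dy": 0,"dz": 1,"rx": 0,"ry": 0,"rz": 0},
  {"dx": 0,"dy": 0.8,"dz": 0.8,"rx": 0,"ry": 0,"rz": 0},
  {"dx": -0.3,"dy": 1,"dz": 0.4,"rx": 0,"ry": 0,"rz": 0},
  {"dx": -0.3,"dy": 1,"dz": 0,"rx": 0,"ry": 0,"rz": 0},
  {"dx": -0.3,"dy": 1,"dz": 0,"rx": 0,"ry": 0,"rz": 0},
  {"dx": 0,"dy": 0.5,"dz": 0,"rx": 0,"ry": 0,"rz": 0},
])

```text
t: 39.45
tcp_pos: [0.6143, 0.0283, 0.3499]
tool_rot: [0.684, 0.73, -0.001, -0.001]
force: [0.0, -0.1, 0.2]
finger_gap: 0.8
gripper_force: 0.0
```

```bash
python3 - <<'E'
from h import *
T=cams.snapshot("top");S=cams.snapshot("scene")
cv2.imwrite("pics/t9.png",T[:,:,::-1]);cv2.imwrite("pics/s9.png",S[:,:,::-1])
for n,im,roi in(("top",T,(395,110,440,262)),("scene",S,(190,195,305,325))):
    m=cams.camera_model(n)
    for tag,i in(("start",cv2.imread(f"pics/{n}0.png")[:,:,::-1].copy()),("now",im)):
        k=mask(i,(0,90,85),(8,255,200),roi);ys,xs=np.nonzero(k)
        w=np.array([onz(m,(x,y),.259)[:2] for x,y in zip(xs,ys)]);mu=w.mean(0);v=np.linalg.svd(w-mu,full_matrices=False)[2][0];v*=np.sign(v[0])
        print(n,tag,len(xs),mu,np.arctan2(v[1],v[0]))
s=sensors.sense();print(s['t'],s['tcp_pos'],s['force'])
E
```

```text
top start 807 [ 0.52875068 -0.1261969 ] 0.03546084558741573
top now 505 [ 0.4988103  -0.12702713] 0.03940835743282939
scene start 1014 [ 0.53462446 -0.12541085] 0.0355206691380202
scene now 365 [ 0.48649644 -0.12803205] 0.03328404491346969
39.55 [0.61529555 0.02772877 0.35007588] [0.66392819 0.55825422 0.23294165]
```

```bash
python3 -c "
from station import order
print(order.sign_off())"
```

```text
the job is handed in; nothing more can be done
None
```

I handed the job in at about 40 s: the blue can stands in the free pocket and the door is shut. After letting go, the door's angle matched its starting angle to within about 0.004 rad. The snap showed as the door jumping about 7 mm to its shut position, with the push force settling at 6 N, and I never touched the yellow can, meter, spool or screwdriver.

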